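Make up two slide-staining kits

TASK

Make up the two kits for the microscope. The blue tray gets the amber bottle with the red cap and the orange slide box; the yellow tray gets the white bottle and the green slide box: each bottle upright in its tray's square pocket, each box label up in the long pocket, flat on the floor of the tray. Set things down rather than dropping them, do not tip the bottles over, and leave the blue-capped bottle and the grey box where they are.

Things in the scene. Friction and masses are not known exactly. Their poses are not given: they have to be found in the camera images.
- blue_tray: Blue kit tray, fixed, 176 x 66 mm, walls 4 mm thick and 10 mm high, floor 3 mm thick. Origin: centre of its underside, on the bench; x along its length, z up. A cross wall divides it: long pocket (106 x 58 mm inside) centred at x = -31 mm, square pocket (58 x 58 mm) at x = +55 mm, both at y = 0. Left or right of the stock, its length within 15 degrees of straight ahead from the robot.
- yellow_tray: Yellow kit tray, fixed, 176 x 66 mm, walls 4 mm thick and 10 mm high, floor 3 mm thick. Origin: centre of its underside, on the bench; x along its length, z up. A cross wall divides it: long pocket (106 x 58 mm inside) centred at x = -31 mm, square pocket (58 x 58 mm) at x = +55 mm, both at y = 0. Left or right of the stock, its length within 15 degrees of straight ahead from the robot.
- amber_bottle: Amber glass bottle with a red screw cap, upright on the bench. Body 38 mm in diameter and straight-sided from the bench up to 50 mm, with a white paper band round it; then a short shoulder and a cap 27 mm in diameter up to 75 mm. About 70 g. Origin: centre of its underside, z up, yaw of no importance. It belongs in the blue tray.
- white_bottle: White plastic bottle with a red screw cap, upright on the bench. Body 40 mm in diameter and straight-sided from the bench up to 50 mm, with a white paper band round it; then a short shoulder and a cap 27 mm in diameter up to 75 mm. About 70 g. Origin: centre of its underside, z up, yaw of no importance. It belongs in the yellow tray.
- spare_bottle: Amber glass bottle with a blue screw cap, upright on the bench. Body 38 mm in diameter and straight-sided from the bench up to 50 mm, with a white paper band round it; then a short shoulder and a cap 27 mm in diameter up to 75 mm. About 70 g. Origin: centre of its underside, z up, yaw of no importance. Not wanted in either kit: it stays where it is.
- orange_box: Orange plastic box for microscope slides, shut, a white label on its lid: 84 x 36 x 38 mm high, about 90 g. Origin: centre of its underside; x along its 84 mm length, y across its 36 mm width, z up. Lies within 23 degrees of straight ahead from the robot. It belongs in the blue tray.
- green_box: Green plastic box for microscope slides, shut, a white label on its lid: 84 x 36 x 38 mm high, about 90 g. Origin: centre of its underside; x along its 84 mm length, y across its 36 mm width, z up. Lies within 23 degrees of straight ahead from the robot. It belongs in the yellow tray.
- grey_box: Grey plastic box for microscope slides, shut, a white label on its lid: 84 x 36 x 38 mm high, about 90 g. Origin: centre of its underside; x along its 84 mm length, y across its 36 mm width, z up. Lies within 23 degrees of straight ahead from the robot. Not wanted in either kit: it stays where it is. A marker pen and a small pack, under 12 mm high, lie among the stock.
Things that resemble listed ones, but are neither listed nor needed, are in the scene too. What is shaped like the amber_bottle but purple is not meant.

How it is judged (in metres and radians):
At the end, for the whole second after the job is handed in: Amber bottle and orange box in the blue tray, white bottle and green box in the yellow: within 15 mm of the middle of their pockets each way, on the floor within 4 mm, upright within 7 degrees, at rest. Blue-capped bottle and grey box upright, within 30 mm of their starts (x of amber_bottle in the frame of blue_tray between 0.04 and 0.07 m and y of amber_bottle in the frame of blue_tray between -0.015 and 0.015 m and z of each of amber_bottle, orange_box in the frame of blue_tray below 0.007 m and angle between each of amber_bottle, orange_box, white_bottle, green_box, spare_bottle, grey_box's own z axis and vertical below 0.12 rad and linear speed of each of amber_bottle, orange_box, white_bottle, green_box below 0.02 m/s and angular speed of each of amber_bottle, orange_box, white_bottle, green_box below 0.2 rad/s and x of orange_box in the frame of blue_tray between -0.046 and -0.016 m and y of orange_box in the frame of blue_tray between -0.015 and 0.015 m and x of white_bottle in the frame of yellow_tray between 0.04 and 0.07 m and y of white_bottle in the frame of yellow_tray between -0.015 and 0.015 m and z of each of white_bottle, green_box in the frame of yellow_tray below 0.007 m and x of green_box in the frame of yellow_tray between -0.046 and -0.016 m and y of green_box in the frame of yellow_tray between -0.015 and 0.015 m and distance of each of spare_bottle, grey_box from where it was at the start of the episode below 0.03 m); the robot touches nothing.
It fails at once if a bottle or box is let go of with its underside more than 45 mm above the bench ((height (world z) of amber_bottle above 0.045 m and contact force between amber_bottle and the fingers below 0.02 N) or (height (world z) of orange_box above 0.045 m and contact force between orange_box and the fingers below 0.02 N) or (height (world z) of white_bottle above 0.045 m and contact force between white_bottle and the fingers below 0.02 N) or (height (world z) of green_box above 0.045 m and contact force between green_box and the fingers below 0.02 N)).
It fails at once if the amber red-capped or the white bottle is tipped by more than 45 degrees (angle between any of amber_bottle, white_bottle's own z axis and vertical above 0.8 rad).
It fails at once if the blue-capped bottle or the grey box is moved by more than 30 mm (distance of any of spare_bottle, grey_box from where it was at the start of the episode above 0.03 m).
It also fails if it takes over 115 s, if anything falls off the work surface, if the arm or the gripper's body presses on something with over 40 N, if the wrist force passes 120 N, or if a joint passes its speed limit or range.

ROBOT

A 7-joint arm with a two-finger parallel gripper is mounted at the origin on the work surface. World frame = base frame: x ahead of the robot, y to its left, z up, the work surface at z = 0. Lengths are in mm, angles in rad, forces in N, time in s.
With the tool pointing down it reaches from about 400 to 900 mm from the base axis. Payload 5.5 kg.
Tool frame: the origin (TCP) lies on the front face of the gripper's body, between the roots of the fingers; the fingertips stand 73 mm ahead of it and the grasp point (between the pads) lies 54 mm ahead of it; z points along the fingers, y is the line along which they close (so a half turn about z gives the same grasp; the last joint's range is limited). The gripper opens to 85 mm and grips with 20 to 120 N. Pads are 22 mm wide; open, the fingers measure 114 mm over their backs; the gripper's body (76 mm by 85 mm) begins 54 mm behind the grasp point. The pads swing forward as they close: fully open they stand 13 mm farther back than shut.
Start: joints at [-1.017, 0.501, -0.427, 1.55, 0.221, 1.138, -0.21], TCP at [186.331, 622.719, 303.91] pointing down, gripper open.
Joint ranges: [-2.88, 2.88], [-0.31, 2.03], [-1.54, 1.56], [0.2, 2.42], [-1.41, 4.55], [0.19, 2.02], [-2.57, 2.57]. Speed limits (rad/s): [2.57, 2.57, 3.14, 3.14, 3.14, 3.14, 3.14].

INTERFACE

Orientations are given as a unit quaternion [w, x, y, z].
In Python, from bench import * gives the robot as it stands.
- The arm moves only by the tool move_arm, never from a script. Its argument "rows" is text: rows parted by semicolons, each of 4 numbers parted by spaces: the shift along the tool's x, y, z in cm, then the turn about the tool's z in rad. A call has 1 to 12 rows; each row shifts and turns the commanded pose from where the row before left it, along the tool's axes as they then stand; what a row does not reach is not made up. A row lasts 1/8 s, in which the tool goes at most 62.5 mm and 10.7 degrees, less where a joint would pass 70% of its speed; a pose out of reach is approached as far as the arm can. A call is refused whole if a number of a shift passes 6.25 or a number of a turn 0.188, either way. A call with a gripper value outside its range is refused whole. "hand" is the closure, from -1 (fully open) to 1 (shut), so that 0 is half open, set as the call begins (left out, the last holds). The fingers move at their own pace and stop on an object; "newtons" is the grip in N (left out, the last holds). Time passes only in rows, so rows that do not move let the fingers close. It gives the time, the measured TCP pose, the force and the opening at its end, in the units of the state.
- observe(): the state, without advancing time (a new reading comes with each control period).
- snapshot(name): name is "scene" or "side" or "wrist"; returns a dict with "color" (400x640x3 uint8, blue, green, red), "fx", "fy", "cx", "cy" (pixels), "D" ([k1, k2, p1, p2, k3] as OpenCV has them; the pictures are not rectified), "rvec" (rotation vector, rad) and "tvec" (3), from world to camera coordinates, as OpenCV has them; the wrist camera has in their place "T_tool_cam" (4x4, takes a point from camera to tool coordinates, whose origin is the TCP and whose axes are the flange's). Camera axes: x right, y down, z forward; pixel columns grow to the right and rows downward; lengths in mm; the calibration is good to about 2 mm. A picture is of the moment at which its call begins: read the wrist's pose just before it. There is no depth.
- hand_in(): hands the job in, once; it reports no verdict.
Trained networks look in the newest picture that a camera, given by its name, has taken for a name from the list of things; names that differ only in an ending like _2 or _b are one class to them, and where a whole thing is asked for, a point or a joint stands for the part that bears it (a point fixed in the world has none). Each returns a list of dicts, best first, with "conf" (0 to 1); they miss things now and then, are a little off and sometimes report something else, mostly with a low value. They report only what shows in the picture. A call takes as long as a camera call. They do not tell look-alikes from the thing itself.
- find_in(camera, thing): "position" ([column, row] in pixels, amid what is visible of it).
The state is a dict: "clock": time; "joint_pos": joint angles; "qvel": joint speeds; "joint_torque": joint torques, N m; "position": TCP position; "tcp_rot": TCP orientation; "contact_force": force on the tool from outside, world axes, zero at the start; "moment": the same for the moment, N m; "finger_gap": finger opening in mm.
Only numpy, scipy, OpenCV 4.12 (cv2) and the standard library are available. Lean on these libraries where they do the work, as an engineer would, in place of code of your own. Each camera call takes 0.05 s, during which the arm holds its last target. There are 200 camera calls.

## Working session

There is one attempt and no reset: what is moved stays moved. The work goes in short steps, Python scripts to look and compute and a tool call to move; the robot and the scene stay as the last step left them, time stands still between calls to the robot, and variables do not carry over. Pictures are saved under pics/ and viewed, on a budget of 14 in all, crops included, one or two more only if the job needs it, and the job is handed in when it is done.

Besides the shell and the picture viewer there is one more tool, called after "Request:" as name(argument=value, ...), one argument or row to a line, values as JSON. move_arm: Moves the arm, as the interface text tells. Its arguments: {"type":"object","properties":{"rows":{"type":"string"},"hand":{"type":"number"},"newtons":{"type":"number"}},"required":["rows"]}

```bash
ls; mkdir -p pics
cat > h.py <<'E'
from bench import *
import numpy as np, cv2
from scipy.spatial.transform import Rotation as R
def cam(s,st=None):
    """returns origin, R(cam->world)"""
    if 'rvec' in s:
        Rm=cv2.Rodrigues(np.array(s['rvec'],float))[0]; return -Rm.T@np.array(s['tvec'],float).ravel(),Rm.T
    q=st['tcp_rot']; Rt=R.from_quat([q[1],q[2],q[3],q[0]]).as_matrix()
    T=np.array(s['T_tool_cam']); return np.array(st['position'])+Rt@T[:3,3],Rt@T[:3,:3]
def K(s): return np.array([[s['fx'],0,s['cx']],[0,s['fy'],s['cy']],[0,0,1.]])
def ray(s,uv,st=None):
    o,Rm=cam(s,st); p=cv2.undistortPoints(np.array([[uv]],float),K(s),np.array(s['D'],float))[0,0]
    d=Rm@np.array([p[0],p[1],1.]); return o,d/np.linalg.norm(d)
def atz(s,uv,z,st=None):
    o,d=ray(s,uv,st); return o+d*(z-o[2])/d[2]
def tri(rays):
    A=sum(np.eye(3)-np.outer(d,d) for o,d in rays); b=sum((np.eye(3)-np.outer(d,d))@o for o,d in rays)
    p=np.linalg.solve(A,b); return p,[np.linalg.norm(np.cross(p-o,d)) for o,d in rays]
def proj(s,P,st=None):
    o,Rm=cam(s,st); rv=cv2.Rodrigues(Rm.T)[0]; return cv2.projectPoints(np.array(P,float).reshape(-1,3),rv,-Rm.T@o,K(s),np.array(s['D'],float))[0][:,0]
E
cat > a.py <<'E'
from h import *
st=observe(); print(st)
S={}
for c in ['scene','side','wrist']:
    s=S[c]=snapshot(c); cv2.imwrite(f'pics/{c}0.png',s['color']); print(c,cam(s,st)[0].round())
    for t in ['blue_tray','yellow_tray','amber_bottle','white_bottle','spare_bottle','orange_box','green_box','grey_box']:
        print(c,t,[(np.round(f['position']),round(f['conf'],2)) for f in find_in(c,t)])
import pickle; pickle.dump((st,S),open('s0.pkl','wb'))
E
python3 a.py
```

```text
pics
{'clock': 0.0, 'joint_pos': array([-1.01681184,  0.50182953, -0.42677545,  1.55146009,  0.22076711,
        1.13829692, -0.21032943]), 'qvel': array([ 0.00043133, -0.00041252, -0.00089564, -0.00028475, -0.00016463,
       -0.00108795, -0.00113562]), 'joint_torque': array([-8.25479237e-04, -5.69496739e+01, -5.81671983e+00, -2.80950290e+01,
        1.05814962e-02,  1.15759435e-02, -2.14342481e-05]), 'position': array([186.24535418, 622.16396238, 302.86510059]), 'tcp_rot': array([-1.81749106e-04,  1.44880578e-01,  9.89448670e-01, -9.56000151e-04]), 'contact_force': array([0.31935929, 0.23418944, 0.08089671]), 'moment': array([ 0.01534936,  0.03556167, -0.04679201]), 'finger_gap': 85.4626531414146}
scene [1049. -194.  624.]
scene blue_tray [(array([418., 140.]), 0.72)]
scene yellow_tray [(array([181., 216.]), 0.96)]
scene amber_bottle [(array([332., 208.]), 0.77), (array([404., 225.]), 0.71), (array([280., 228.]), 0.45)]
scene white_bottle [(array([385., 189.]), 0.72), (array([181., 218.]), 0.17)]
scene spare_bottle [(array([278., 228.]), 0.92)]
scene orange_box [(array([348., 142.]), 0.87)]
scene green_box [(array([300., 157.]), 0.98)]
scene grey_box [(array([250., 170.]), 0.83)]
side [ 243. -370.  555.]
side blue_tray [(array([211., 160.]), 0.66)]
side yellow_tray [(array([420., 352.]), 0.86)]
side amber_bottle [(array([342., 143.]), 0.94), (array([347., 193.]), 0.83)]
side white_bottle [(array([305., 156.]), 0.71)]
side spare_bottle [(array([400., 218.]), 0.8)]
side orange_box [(array([232., 201.]), 0.69)]
side green_box [(array([275., 242.]), 0.72)]
side grey_box []
wrist [114. 644. 372.]
wrist blue_tray [(array([154., 391.]), 0.55)]
wrist yellow_tray []
wrist amber_bottle []
wrist white_bottle []
wrist spare_bottle []
wrist orange_box []
wrist green_box []
wrist grey_box []
```

View pics/scene0.png

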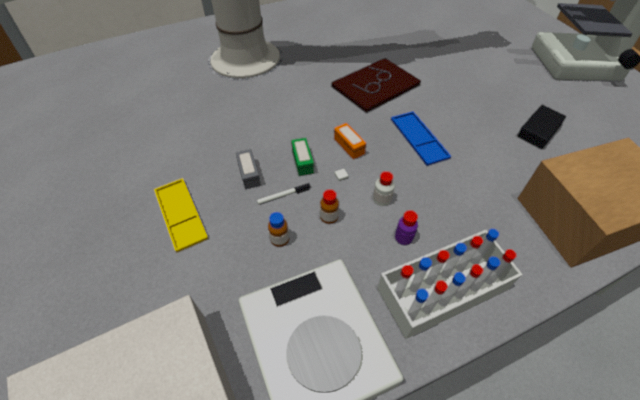

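View pics/side0.png

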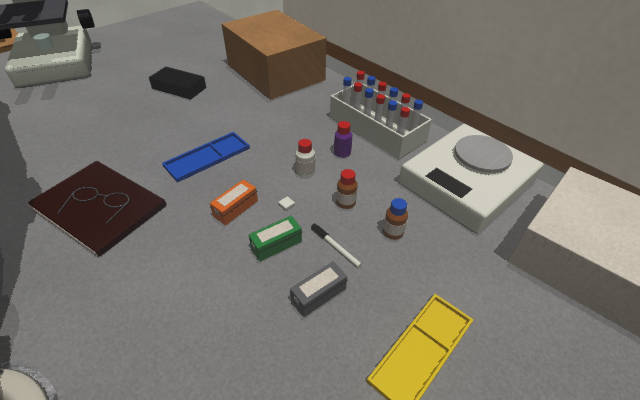

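Scene shows red-capped amber at (330,208), white at (385,189), purple decoy at (406,228), blue-capped at (278,228), boxes at (250,168)/(302,156)/(349,140), trays at (181,214) and (419,138). Side view agrees: amber (347,190), white (305,157), decoy (343,140), spare (396,218). Next I fit silhouettes in both views.

```bash
cat > fit.py <<'E'
from h import *
from scipy.optimize import minimize
HUE={'blue_tray':(100,125),'yellow_tray':(22,34),'orange_box':(5,20),'green_box':(45,85),'red':(172,184),'blue':(100,125)}
DIM={'tray':(176,66,0,10),'box':(84,36,0,38)}
def mask(s,hue,seed,r,smin=110,vmin=50):
    h=cv2.cvtColor(s['color'],cv2.COLOR_BGR2HSV).astype(int); H=h[...,0]; a,b=hue
    m=((H>=a)&(H<=b))|((H+180>=a)&(H+180<=b)); m=(m&(h[...,1]>smin)&(h[...,2]>vmin)).astype(np.uint8)
    c=np.zeros_like(m); cv2.circle(c,tuple(int(v) for v in seed),r,1,-1); m&=c
    n,l,stt,_=cv2.connectedComponentsWithStats(m)
    return (l==1+np.argmax(stt[1:,4])).astype(np.uint8)
def pts(kind,x,y,yaw,z0):
    if kind=='cap':
        t=np.linspace(0,2*np.pi,24); return np.array([[x+13.5*np.cos(a),y+13.5*np.sin(a),z+z0] for z in (61,75) for a in t])
    L,W,a,b=DIM[kind]; c,s_=np.cos(yaw),np.sin(yaw)
    return np.array([[x+c*i*L/2-s_*j*W/2,y+s_*i*L/2+c*j*W/2,z+z0] for i in(-1,1) for j in(-1,1) for z in(a,b)])
def fit(kind,views,p0,hull=True,free=True):
    """views: list of (s,st,mask). p0 x,y,yaw,z0"""
    tg=[]
    for s,st,m in views:
        if hull:
            P=cv2.findNonZero(m); m=cv2.fillConvexPoly(np.zeros_like(m),cv2.convexHull(P),1)
        tg.append(m)
    def cost(p):
        c=0
        for (s,st,_),m in zip(views,tg):
            q=cv2.convexHull(proj(s,pts(kind,p[0],p[1],p[2],p[3] if free else 0),st).astype(np.float32))
            f=cv2.fillConvexPoly(np.zeros((400,640),np.uint8),np.round(q*16).astype(np.int32),255,cv2.LINE_AA,4).astype(float)/255
            c+=np.abs(f-m).sum()/np.maximum(f,m).sum()
        return c/len(views)
    best=None
    for dy in ([0] if kind=='cap' else [-.25,0,.25]):
        q=np.array(p0,float)+[0,0,dy,0]; sx=np.vstack([q]+[q+d for d in np.diag([15,15,.12,6])])
        for _ in range(2):
            r=minimize(cost,q,method='Nelder-Mead',options=dict(initial_simplex=sx,maxiter=300,xatol=.05,fatol=1e-5)); q=r.x; sx=np.vstack([q]+[q+d for d in np.diag([5,5,.05,3])])
        if best is None or r.fun<best.fun: best=r
    return best.x,best.fun
E
cat > b.py <<'E'
from fit import *; import pickle
st,S=pickle.load(open('s0.pkl','rb'))
a,b=S['scene'],S['side']
for n,k,h,u,v,r in [('blue_tray','tray','blue_tray',(420,138),(207,157),55),('yellow_tray','tray','yellow_tray',(181,214),(420,352),90),
  ('orange_box','box','orange_box',(349,140),(234,201),35),('green_box','box','green_box',(302,156),(276,238),40),
  ('amber','cap','red',(330,197),(348,177),13),('white','cap','red',(386,178),(305,146),13),('spare','cap','blue',(277,219),(399,206),13),('purple','cap','red',(410,218),(344,128),13)]:
    z=68 if k=='cap' else 20 if k=='box' else 5
    p,res=tri([ray(a,u),ray(b,v)])
    V=[(a,None,mask(a,HUE[h],u,r)),(b,None,mask(b,HUE[h],v,r))]
    yaw=np.arctan2(p[1],p[0]) if k=='box' else 0
    x,f=fit(k,V,[p[0],p[1],0,0]); x2,f2=fit(k,V,[x[0],x[1],x[2],0],free=False)
    print(n,'tri',p.round(),'| free',x.round(2),round(f,3),'| fixed',x2.round(2),round(f2,3),[int(v[2].sum()) for v in V])
for n,u,v in [('grey',(248,163),(319,283)),('pen',(284,194),(335,245)),('pack',(341,174),(287,203))]:
    print(n,tri([ray(a,u),ray(b,v)]),atz(a,u,5))
E
python3 b.py
```

```text
blue_tray tri [523. 297.  -2.] | free [ 5.2288e+02  2.9511e+02 -3.0000e-02 -4.5000e-01] 0.072 | fixed [ 5.2256e+02  2.9480e+02 -3.0000e-02 -3.2400e+00] 0.072 [1441, 1831]
yellow_tray tri [ 521. -288.   -4.] | free [ 5.2187e+02 -2.8901e+02  1.1000e-01  1.2100e+00] 0.042 | fixed [ 5.2203e+02 -2.8891e+02  1.0000e-01  5.0200e+00] 0.043 [2259, 5634]
orange_box tri [481. 122.  21.] | free [ 4.8077e+02  1.2342e+02  1.4000e-01 -1.3100e+00] 0.107 | fixed [4.8089e+02 1.2245e+02 1.2000e-01 2.6100e+00] 0.108 [522, 935]
green_box tri [485.   0.  19.] | free [ 4.8405e+02  1.0900e+00 -2.3000e-01  4.2000e-01] 0.325 | fixed [ 4.8346e+02  1.4200e+00 -2.2000e-01  2.4700e+00] 0.325 [311, 391]
amber tri [652.  -5.  65.] | free [ 6.504e+02 -5.470e+00  8.000e-02 -6.500e-01] 0.188 | fixed [ 6.5062e+02 -5.8200e+00  1.1000e-01  1.3900e+00] 0.19 [161, 197]
white tri [652. 117.  66.] | free [ 6.5251e+02  1.1814e+02  1.5000e-01 -2.0600e+00] 0.184 | fixed [6.5144e+02 1.1646e+02 2.6000e-01 1.4200e+00] 0.187 [151, 160]
spare tri [ 662. -116.   67.] | free [ 6.6154e+02 -1.1652e+02  1.2000e-01 -1.0800e+00] 0.178 | fixed [ 6.6191e+02 -1.1653e+02  1.6000e-01  2.6000e+00] 0.185 [186, 224]
purple tri [755. 110.  65.] | free [ 7.5436e+02  1.1032e+02  4.0000e-02 -1.1200e+00] 0.163 | fixed [7.5409e+02 1.0903e+02 3.0000e-02 5.1900e+00] 0.168 [184, 149]
grey (array([ 473.00071021, -122.2693595 ,   34.10303944]), [np.float64(0.7141123405095265), np.float64(0.7141123405094625)]) [ 444.1295142  -118.02858885    5.        ]
pen (array([560.34407585, -70.57390363,   2.45106871]), [np.float64(1.4075727818609238), np.float64(1.4075727818609185)]) [563.07257987 -72.44468933   5.        ]
pack (array([560.06439072,  63.78121594,   6.25643361]), [np.float64(0.41879878575057194), np.float64(0.41879878575049656)]) [559.33648036  63.86867816   5.        ]
```

Request:
move_arm(
  rows="0 0 0 -0.14;0 0 0 -0.14;0 0 0 -0.14;-1 -2 0 0;-2 -4.5 0.5 0;-2 -5 0.5 0;-2 -5 0.5 0;-2 -5 0.5 0;-2 -5 0.5 0;-2 -5 0.5 0;-2 -5 0.5 0;-2 -5 0.5 0",
  hand=-1,
  newtons=40,
)

```text
clock: 2.85
position: [409.2, 231.6, 264.2]
tcp_rot: [0.001, -0.065, 0.998, 0.0]
contact_force: [1.2, 0.6, 0.1]
finger_gap: 85.3
```

```bash
cat > go.py <<'E'
from h import *; import sys
def delta(x,y,z,th):
    """target TCP and grasp yaw th (tool y at th+90deg): turn, then tool-axis shift in cm"""
    st=observe(); q=st['tcp_rot']; M=R.from_quat([q[1],q[2],q[3],q[0]]).as_matrix()
    cur=np.arctan2(-M[0,1],M[1,1]); d=np.array([x,y,z])-st['position']
    Y=np.array([-np.sin(th),np.cos(th),0]); Z=np.array([0,0,-1.]); X=np.cross(Y,Z)
    print('t',round(st['clock'],2),'pos',st['position'].round(1),'th',round(cur,3),'tilt',round(np.degrees(np.arccos(-M[2,2])),2),'gap',round(st['finger_gap'],1),'F',st['contact_force'].round(1))
    print('turn',round(cur-th,3),'shift cm',(np.array([X@d,Y@d,Z@d])/10).round(2))
if __name__=='__main__': delta(*map(float,sys.argv[1:5]))
E
python3 go.py 481 123 250 0.13
```

```text
t 2.85 pos [409.2 231.6 264.2] th 0.129 tilt 0.07 gap 85.3 F [1.2 0.6 0.1]
turn -0.001 shift cm [ -5.71 -11.7    1.42]
```

Request:
move_arm(
  rows="-2 -4 0.5 0;-2 -4 0.5 0;-1.5 -3 0.4 0;-0.2 -0.7 0 0;0 0 0 0;0 0 0 0",
)

```text
clock: 3.6
position: [479.4, 125.9, 250.1]
tcp_rot: [0.0, -0.066, 0.998, 0.0]
contact_force: [-0.5, 0.5, -0.3]
finger_gap: 85.5
```

```bash
cat > w.py <<'E'
from fit import *; import pickle,sys
st=observe(); s=snapshot('wrist'); n=sys.argv[1]
cv2.imwrite(f'pics/{n}.png',s['color']); pickle.dump((st,s),open(n+'.pkl','wb'))
print(st['clock'],st['position'].round(1),'cam',cam(s,st)[0].round(), 'fwd',cam(s,st)[1][:,2].round(2))
for t in sys.argv[2:]: print(t,[(np.round(f['position']),round(f['conf'],2)) for f in find_in('wrist',t)])
E
python3 w.py w1 orange_box; python3 go.py 481 123 250 0.13
```

```text
3.6 [479.4 125.9 250.1] cam [405. 116. 319.] fwd [ 0.29  0.04 -0.96]
orange_box [(array([317., 179.]), 0.85), (array([485., 210.]), 0.45)]
t 3.7 pos [479.5 125.8 250.1] th 0.132 tilt 0.03 gap 85.5 F [ 0.5  0.5 -0.5]
turn 0.002 shift cm [-0.11 -0.3   0.01]
```

View pics/w1.png

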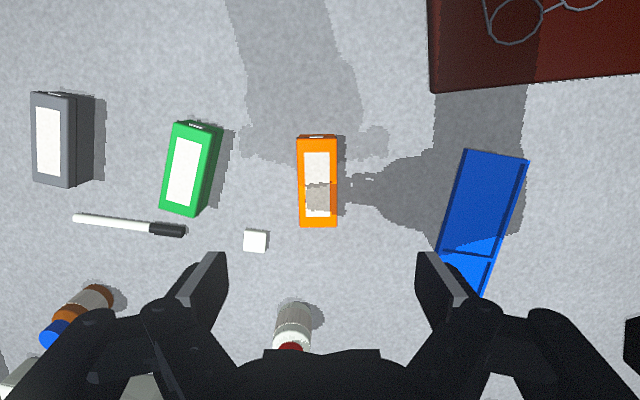

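Wrist view: orange box at (317,180), green (190,168), grey (52,138), blue tray (490,215), with fingers in the foreground.

```bash
cat > c.py <<'E'
from fit import *; import pickle
st,s=pickle.load(open('w1.pkl','rb')); _,S=pickle.load(open('s0.pkl','rb'))
for n,h,u,r,p0,us,ui in [('orange_box','orange_box',(317,145),110,(481,123,.13,0),(349,140),(234,201)),('green_box','green_box',(190,168),80,(484,1,-.2,0),(302,156),(276,238))]:
    m=mask(s,HUE[h],u,r,90,30); V=[(s,st,m)]
    V2=V+[(S[c],None,mask(S[c],HUE[h],q,40,80,30)) for c,q in (('scene',us),('side',ui))]
    for nm,vv,fr in (('wrist fixed z',V,False),('3 views free z',V2,True)):
        x,f=fit('box',vv,p0,free=fr); print(n,nm,x.round(3),round(f,3),int(m.sum()))
# tray vertices seen by wrist (rim, z=10): 2 far corners and cross wall ends
for u in [(465,149),(529,159)]: print(atz(s,u,10,st).round(1))
E
python3 c.py
```

```text
orange_box wrist fixed z [4.81889e+02 1.22439e+02 1.46000e-01 1.54140e+01] 0.059 2005
orange_box 3 views free z [ 4.81406e+02  1.22810e+02  1.52000e-01 -8.74000e-01] 0.077 2005
green_box wrist fixed z [ 4.86023e+02  1.77400e+00 -2.00000e-01 -3.28600e+00] 0.072 2570
green_box 3 views free z [ 4.85748e+02  1.31500e+00 -1.91000e-01 -1.44400e+00] 0.113 2570
[434.1 261.3  10. ]
[434.8 328.3  10. ]
```

Request:
move_arm(
  rows="-0.15 -0.34 0 -0.02;0 0 3 0;0 0 4 0;0 0 4 0;0 0 3 0;0 0 1.5 0;0 0 0.7 0;0 0 0 0;0 0 0 0",
)

```text
clock: 4.82
position: [482.7, 121.5, 88.9]
tcp_rot: [0.001, -0.075, 0.997, 0.0]
contact_force: [-0.1, 0.2, 1.0]
finger_gap: 85.4
```

```bash
python3 go.py 481.5 122.7 88 0.15
```

```text
t 4.83 pos [482.7 121.5  88.9] th 0.149 tilt 0.11 gap 85.4 F [-0.1  0.2  1. ]
turn -0.001 shift cm [0.1  0.14 0.09]
```

Request:
move_arm(
  rows="0 0.1 0 0;0 0 0 0;0 0 0 0;0 0 0 0;0 0 0 0;0 0 0 0;0 0 0 0;0 0 0 0",
  hand=1,
  newtons=40,
)

```text
clock: 5.82
position: [482.1, 122.3, 88.3]
tcp_rot: [0.0, -0.075, 0.997, 0.0]
contact_force: [-1.5, 0.1, 5.0]
finger_gap: 35.2
```

Request:
move_arm(
  rows="0 0 -0.5 0;0 0 -1 0;0 0 -1.5 0;0 0 -1.5 0;0 0 -1 0;0 0 0 0;0 0 0 0",
)

```text
clock: 6.7
position: [481.6, 122.1, 142.7]
tcp_rot: [-0.0, -0.074, 0.997, -0.0]
contact_force: [-0.6, 0.3, -0.3]
finger_gap: 35.5
```

```bash
python3 go.py 491.5 295.5 143 -0.02; python3 w.py w2 orange_box
```

```text
t 6.7 pos [481.6 122.1 142.7] th 0.149 tilt 0.02 gap 35.5 F [-0.6  0.3 -0.3]
turn 0.169 shift cm [-0.65 17.36 -0.03]
6.7 [481.6 122.1 142.7] cam [407. 111. 212.] fwd [ 0.29  0.04 -0.96]
orange_box [(array([320., 252.]), 0.7), (array([130., 195.]), 0.33)]
```

View pics/w2.png

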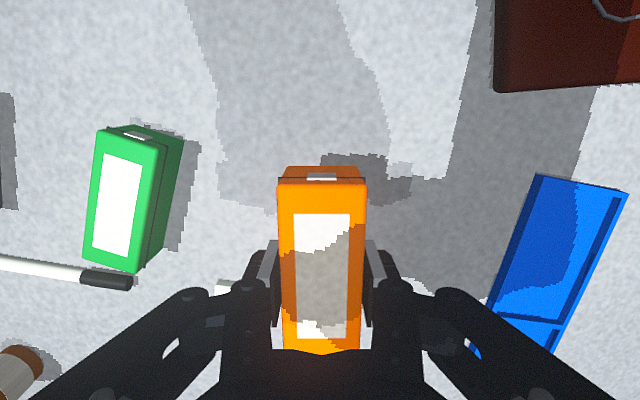

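Orange box is firmly held between the fingers (320,255), level; blue tray at (560,260). Moving over the tray.

Request:
move_arm(
  rows="0 0 0 0.085;0 0 0 0.085;-0.1 1.5 0 0;-0.1 3 0 0;-0.15 4 0 0;-0.15 4 0 0;-0.15 3 0 0;0 1.9 0 0;0 0 0 0;0 0 0 0",
)

```text
clock: 8.05
position: [491.9, 294.5, 142.5]
tcp_rot: [-0.0, 0.011, 1.0, -0.001]
contact_force: [0.6, 0.1, -1.0]
finger_gap: 35.2
```

```bash
python3 w.py w3 blue_tray; python3 go.py 491.5 295.5 143 -0.02
python3 - <<'E'
from h import *; import pickle
st,s=pickle.load(open('w2.pkl','rb'));print('box end',atz(s,(320,180),92,st),st['position'])
E
```

```text
8.05 [491.9 294.5 142.5] cam [417. 296. 212.] fwd [ 0.29 -0.01 -0.96]
blue_tray [(array([332., 149.]), 0.68)]
t 8.15 pos [492.2 294.2 142.7] th -0.023 tilt 0.08 gap 35.3 F [-0.8  0.  -0.7]
turn -0.003 shift cm [ 0.07  0.13 -0.03]
box end [437.76636015 115.18607498  92.        ] [481.55869269 122.0784309  142.74776088]
```

View pics/w3.png

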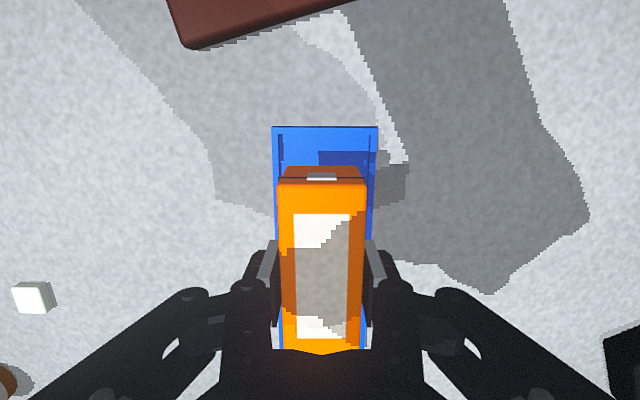

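Run:
```python
from h import *; import pickle
st,s=pickle.load(open('w3.pkl','rb'));print([atz(s,u,10,st).round(1) for u in ((272,126),(378,126))])
```

```text
[array([433.4, 265.4,  10. ]), array([434.8, 330.7,  10. ])]
```

Tray end corners at (272,126) and (378,126) put its centreline within 2 mm of the earlier fit.

Request:
move_arm(
  rows="-0.1 0.18 0 0;0 0 1.5 0;0 0 1.5 0;0 0 1 0;0 0 0.5 0;0 0 0.4 0;0 0 0 0;0 0 0 0",
)

```text
clock: 9.15
position: [493.2, 298.0, 94.3]
tcp_rot: [0.0, 0.01, 1.0, 0.0]
contact_force: [0.5, 0.3, -0.8]
finger_gap: 35.3
```

Request:
move_arm(
  rows="0 0 0.1 0;0 0 0.1 0;0 0 0 0;0 0 0 0",
)

```text
clock: 9.65
position: [492.9, 297.8, 91.9]
tcp_rot: [-0.0, 0.01, 1.0, 0.0]
contact_force: [0.6, 0.3, -0.7]
finger_gap: 35.1
```

Request:
move_arm(
  rows="0 -0.1 0.1 0;0 0 0 0;0 0 0 0",
)

```text
clock: 10.02
position: [493.0, 297.4, 91.4]
tcp_rot: [0.0, 0.01, 1.0, 0.0]
contact_force: [-1.5, 0.6, 4.5]
finger_gap: 35.1
```

Request:
move_arm(
  rows="0 0 0 0;0 0 0 0;0 0 0 0;0 0 0 0;0 0 -0.5 0;0 0 -1.5 0;0 0 -3 0;0 0 -4 0;0 0 -4 0;0 0 0 0",
  hand=-1,
)

```text
clock: 11.28
position: [495.0, 298.3, 225.9]
tcp_rot: [0.004, 0.01, 1.0, 0.002]
contact_force: [0.8, 0.5, -0.0]
finger_gap: 85.1
```

```bash
python3 w.py w4 orange_box
python3 - <<'E'
from fit import *; import pickle
st,s=pickle.load(open('w4.pkl','rb')); m=mask(s,HUE['orange_box'],(318,190),130,90,30)
print(fit('box',[(s,st,m)],(491,296,-.02,0)))
E
python3 go.py 485.9 1.5 220 -0.195
```

```text
11.275 [495.  298.3 225.9] cam [420. 300. 294.] fwd [ 0.3  -0.   -0.95]
orange_box [(array([319., 180.]), 0.76)]
(array([ 4.94575442e+02,  2.97428022e+02, -2.21961348e-02, -8.18408371e+00]), np.float64(0.016590346333683552))
t 11.38 pos [493.1 296.8 222.1] th -0.021 tilt 0.11 gap 85.3 F [ 0.2 -0.8 -1. ]
turn 0.174 shift cm [ -5.01 -29.12   0.21]
```

View pics/w4.png

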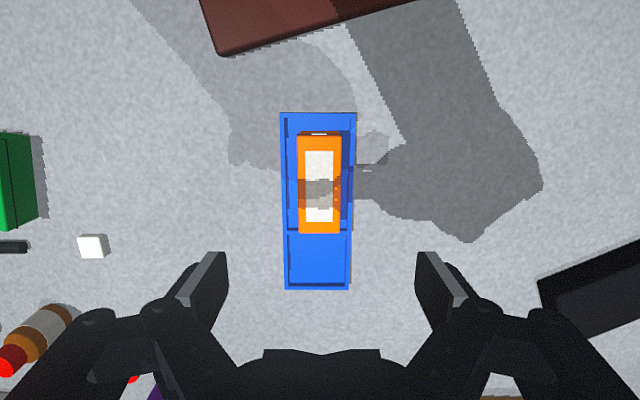

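The orange box sits flat inside the long pocket (319,182); the tray outline runs (280,113)–(350,290).

Run:
```python
from fit import *; import pickle
st,s=pickle.load(open('w4.pkl','rb')); m=mask(s,(100,125),(318,260),150,90,20)
x,f=fit('tray',[(s,st,m)],(522,296,-.02,0),free=False); print('tray',x.round(3),f)
m=mask(s,HUE['orange_box'],(318,190),130,90,30); DIM['box']=(84,36,3,41)
b,f=fit('box',[(s,st,m)],(491,296,-.02,0),free=False); print('box',b.round(3),f)
d=b[:2]-x[:2];c,q=np.cos(x[2]),np.sin(x[2]); print('in tray',c*d[0]+q*d[1],-q*d[0]+c*d[1])
print('sq pocket',x[:2]+55*np.array([c,q]))
```

```text
tray [ 5.23314e+02  2.94831e+02 -3.00000e-02 -2.09200e+00] 0.021378383641320924
box [ 4.92919e+02  2.97376e+02 -2.90000e-02  1.58400e+00] 0.07509496269161711
in tray -30.457634265188638 1.6347465210626302
sq pocket [578.28979041 293.18698904]
```

Request:
move_arm(
  rows="0 0 0 0.087;0 0 0 0.087;-0.2 -2 0 0;-0.6 -4 0 0;-0.9 -5 0 0;-0.9 -5 0 0;-0.9 -5 0 0;-0.8 -4 0 0;-0.5 -3 0 0;-0.2 -1.1 0 0;0 0 0 0;0 0 0 0",
)

```text
clock: 12.88
position: [485.5, 3.1, 220.8]
tcp_rot: [-0.0, 0.096, 0.995, 0.0]
contact_force: [-0.6, -0.6, 0.4]
finger_gap: 85.4
```

```bash
python3 w.py w5 green_box
python3 - <<'E'
from fit import *; import pickle
st,s=pickle.load(open('w5.pkl','rb')); m=mask(s,HUE['green_box'],(318,180),100,90,30)
print(m.sum(),fit('box',[(s,st,m)],(486,1,-.2,0),free=False))
E
python3 go.py 485.9 1.5 88 -0.195
```

```text
12.875 [485.5   3.1 220.8] cam [412.  17. 290.] fwd [ 0.29 -0.05 -0.96]
green_box [(array([320., 189.]), 0.69)]
2398 (array([ 4.85673662e+02,  1.24066312e+00, -1.86128746e-01,  2.78754108e+00]), np.float64(0.062363744090313776))
t 12.97 pos [485.6   3.2 220.8] th -0.192 tilt 0.03 gap 85.6 F [ 0.7 -0.4 -0.2]
turn 0.003 shift cm [-0.06 -0.16 13.28]
```

Orange is 0.5/1.6 mm off the pocket middle. Now grasp the green box.

Request:
move_arm(
  rows="0 -0.18 2 0;0 0 3 0;0 0 3.5 0;0 0 3 0;0 0 1.3 0;0 0 0.5 0;0 0 0 0;0 0 0 0",
)

```text
clock: 13.98
position: [486.1, -0.0, 88.8]
tcp_rot: [0.001, 0.097, 0.995, 0.0]
contact_force: [0.5, -0.8, 0.3]
finger_gap: 85.5
```

Request:
move_arm(
  rows="0 0 0 0;0 0 0 0;0 0 0 0;0 0 0 0;0 0 0 0;0 0 0 0;0 0 0 0",
  hand=1,
)

```text
clock: 14.85
position: [485.6, -0.1, 88.3]
tcp_rot: [0.0, 0.097, 0.995, 0.0]
contact_force: [-1.6, -0.2, 5.2]
finger_gap: 35.5
```

Request:
move_arm(
  rows="0 0 -0.5 0;0 0 -1.5 0;0 0 -2 0;0 0 -2 0;0 0 -1 0;0 0 0 0;0 0 0 0",
)

```text
clock: 15.72
position: [484.9, -0.1, 157.5]
tcp_rot: [-0.0, 0.097, 0.995, -0.0]
contact_force: [0.3, -0.9, -1.0]
finger_gap: 35.4
```

```bash
python3 w.py w6; python3 go.py 493 -292 157 0.105
python3 - <<'E'
from h import *; import pickle
st,s=pickle.load(open('w6.pkl','rb')); c=s['color'].astype(int); g=(c[...,1]-c[...,2]>50)&(c[...,1]-c[...,0]>30); ys,xs=np.where(g[:,300:340]); print(ys.min(),[round(v) for v in np.percentile(np.where(g[150:350])[1],[1,99])])
E
```

```text
15.725 [ 4.849e+02 -1.000e-01  1.575e+02] cam [411.  14. 227.] fwd [ 0.29 -0.06 -0.96]
t 15.78 pos [ 4.847e+02 -1.000e-01  1.572e+02] th -0.195 tilt 0.08 gap 35.0 F [-0.5 -0.3 -1.2]
turn -0.3 shift cm [ 2.230e+00 -2.911e+01  2.000e-02]
166 [278, 363]
```

Request:
move_arm(
  rows="0 0 0 -0.1;0 0 0 -0.1;0 0 0 -0.1;0.1 -2 0 0;0.3 -4 0 0;0.4 -5 0 0;0.4 -5 0 0;0.4 -5 0 0;0.4 -4 0 0;0.2 -3 0 0;0 -1.1 0 0;0 0 0 0",
)

```text
clock: 17.27
position: [493.7, -291.5, 157.2]
tcp_rot: [-0.0, -0.052, 0.999, 0.001]
contact_force: [-0.2, 0.5, -0.8]
finger_gap: 35.2
```

```bash
python3 w.py w7 yellow_tray; python3 go.py 493 -292 143 0.105
```

```text
17.275 [ 493.7 -291.5  157.2] cam [ 419. -299.  226.] fwd [ 0.29  0.03 -0.96]
yellow_tray [(array([318., 147.]), 0.57)]
t 17.38 pos [ 494.2 -289.8  157.4] th 0.107 tilt 0.1 gap 35.3 F [ 0.8  0.8 -0.3]
turn 0.002 shift cm [ 0.14 -0.21  1.44]
```

View pics/w7.png

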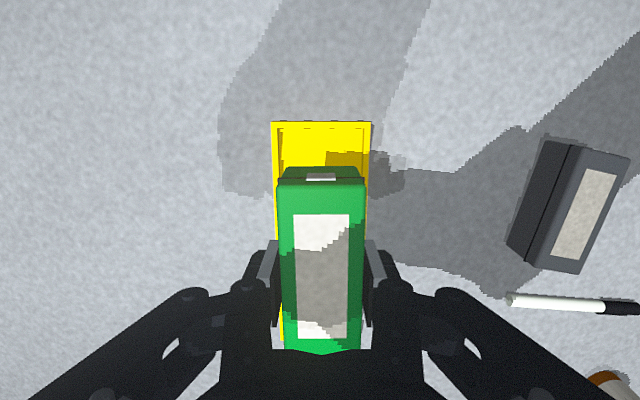

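The green box is held over the yellow tray, whose end corners are at (271,121) and (372,121).

Run:
```python
from h import *; import pickle
st,s=pickle.load(open('w7.pkl','rb'));a,b=[atz(s,u,10,st) for u in ((271,121),(372,121))];print(a.round(1),b.round(1))
th=np.arctan2(-(b-a)[0],(b-a)[1]); print(th,(a+b)/2+57*np.array([np.cos(th),np.sin(th),0]))
```

```text
[ 437.6 -330.2   10. ] [ 430.7 -264.1   10. ]
0.10477405165738869 [ 490.82235105 -291.21553315   10.        ]
```

Request:
move_arm(
  rows="0.12 -0.15 0 0;0 0 1.5 0;0 0 1.5 0;0 0 1.5 0;0 0 1 0;0 0 0.5 0;0 0 0.3 0;0 0 0 0;0 0 0 0",
)

```text
clock: 18.5
position: [493.2, -293.6, 95.3]
tcp_rot: [0.0, -0.053, 0.999, -0.0]
contact_force: [-0.0, -0.3, -1.4]
finger_gap: 35.5
```

Request:
move_arm(
  rows="0 0 0.1 0;0 0 0.1 0;0 0 0.1 0;0 0 0 0;0 0 0 0",
)

```text
clock: 19.12
position: [493.0, -293.4, 91.9]
tcp_rot: [-0.0, -0.053, 0.999, 0.0]
contact_force: [-0.4, -0.2, -1.7]
finger_gap: 35.1
```

Request:
move_arm(
  rows="0 0.15 0.1 0;0 0 0 0;0 0 0 0",
)

```text
clock: 19.5
position: [492.9, -292.7, 91.4]
tcp_rot: [0.0, -0.052, 0.999, -0.001]
contact_force: [-1.1, -2.7, 4.4]
finger_gap: 35.0
```

Request:
move_arm(
  rows="0 0 0 0;0 0 0 0;0 0 0 0;0 0 0 0;0 0 -0.5 0;0 0 -1.5 0;0 0 -3 0;0 0 -4 0;0 0 -4 0;0 0 0 0;0 0 0 0",
  hand=-1,
)

```text
clock: 20.88
position: [492.6, -291.9, 221.5]
tcp_rot: [0.0, -0.053, 0.999, -0.0]
contact_force: [-1.5, 0.3, -1.0]
finger_gap: 85.3
```

```bash
python3 w.py w8 green_box;  python3 - <<'E'
from fit import *; import pickle
st,s=pickle.load(open('w8.pkl','rb')); m=mask(s,(22,34),(318,250),150,90,20)
x,f=fit('tray',[(s,st,m)],(522,-289,.1,0),free=False); print('tray',x.round(3),f)
m=mask(s,HUE['green_box'],(318,190),130,90,30); DIM['box']=(84,36,3,41)
b,f=fit('box',[(s,st,m)],(491,-292,.1,0),free=False); print('box',b.round(3),f)
d=b[:2]-x[:2];c,q=np.cos(x[2]),np.sin(x[2]); print('in tray',c*d[0]+q*d[1],-q*d[0]+c*d[1])
print('sq pocket',x[:2]+55*np.array([c,q]))
E
python3 go.py 605 -5.5 225 0
```

```text
20.875 [ 492.6 -291.9  221.5] cam [ 418. -300.  291.] fwd [ 0.29  0.03 -0.96]
green_box [(array([323., 187.]), 0.97)]
tray [ 5.22810e+02 -2.88766e+02  1.02000e-01  6.29700e+00] 0.01771081717831646
box [ 4.95903e+02 -2.91793e+02  1.22000e-01 -2.77500e+00] 0.10109188127332164
in tray -27.075672316851378 -0.2658406103137323
sq pocket [ 577.52325553 -283.15470338]
t 20.98 pos [ 492.1 -291.6  220.1] th 0.105 tilt 0.11 gap 85.5 F [0.4 0.7 0.1]
turn 0.105 shift cm [-11.29  28.61  -0.49]
```

Request:
move_arm(
  rows="0 0 0 0.1;-1 2 0 0;-2 4 0 0;-2.5 4.5 0 0;-2.5 4.5 0 0;-2.5 4.5 0 0;-2.5 4.5 -0.3 0;-2 3 -0.2 0;-0.8 1.6 0 0;0 0 0 0;0 0 0 0",
)

```text
clock: 22.35
position: [648.4, -7.6, 225.2]
tcp_rot: [-0.001, -0.001, 1.0, -0.001]
contact_force: [-0.9, -0.7, 0.4]
finger_gap: 85.5
```

```bash
python3 w.py w9 amber_bottle white_bottle spare_bottle; python3 go.py 650.5 -5.5 95 0
```

```text
22.35 [648.4  -7.6 225.2] cam [574.  -8. 294.] fwd [ 0.29  0.   -0.96]
amber_bottle []
white_bottle [(array([472., 195.]), 0.66)]
spare_bottle [(array([194., 204.]), 0.76)]
t 22.55 pos [648.9  -7.  225.9] th 0.003 tilt 0.04 gap 85.6 F [ 0.3 -0.6  0.1]
turn 0.003 shift cm [-0.16  0.15 13.09]
```

View pics/w9.png

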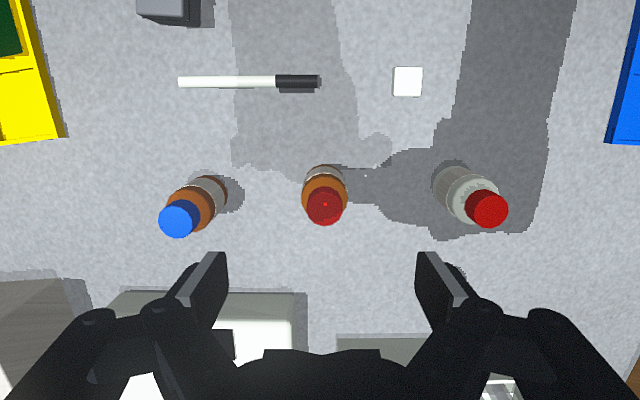

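Amber red cap at (325,206), white bottle's cap at (489,209), spare's blue cap at (178,220); the scale begins at row ~290.

Run:
```python
from fit import *; import pickle
st,s=pickle.load(open('w9.pkl','rb')); _,S=pickle.load(open('s0.pkl','rb'))
for n,h,u,p,us,ui in [('amber','red',(325,206),(650,-5),(330,197),(348,177)),('white','red',(489,209),(652,117),(386,178),(305,146)),('spare','blue',(178,220),(662,-116),(277,219),(399,206))]:
    m=mask(s,HUE[h],u,35,110,40); V=[(s,st,m)]; x,f=fit('cap',V,(*p,0,0),free=False)
    V+=[(S[c],None,mask(S[c],HUE[h],q,13)) for c,q in (('scene',us),('side',ui))]; x3,f3=fit('cap',V,(*p,0,0))
    print(n,x[:2].round(1),round(f,3),'| 3 views',x3.round(1),round(f3,3),atz(s,u,75,st).round(1),int(m.sum()))
print(atz(s,(220,292),30,st),atz(s,(10,280),60,st))
```

```text
amber [650.3  -5.3] 0.105 | 3 views [ 6.51e+02 -5.10e+00  1.00e-01 -1.50e+00] 0.158 [648.4  -4.8  75. ] 1116
white [652.3 116.2] 0.067 | 3 views [ 6.526e+02  1.176e+02  1.000e-01 -2.000e+00] 0.143 [650.4 115.   75. ] 1277
spare [ 661.2 -115. ] 0.074 | 3 views [ 6.618e+02 -1.161e+02  1.000e-01 -2.000e+00] 0.143 [ 659.7 -112.9   75. ] 1226
[ 750.75519445 -103.70642674   30.        ] [ 723.62492105 -280.63355525   60.        ]
```

Request:
move_arm(
  rows="-0.16 0.2 0 0;0 0 0 0;0 0 2 0;0 0 3 0;0 0 3.5 0;0 0 3 0;0 0 1.3 0;0 0 0.7 0;0 0 0 0;0 0 0 0",
)

```text
clock: 23.8
position: [651.7, -3.1, 92.1]
tcp_rot: [0.001, -0.003, 1.0, 0.0]
contact_force: [0.4, 0.7, -0.0]
finger_gap: 85.2
```

```bash
python3 go.py 650.5 -5 91 0
```

```text
t 23.8 pos [651.7  -3.1  92.1] th 0.005 tilt 0.12 gap 85.2 F [ 0.4  0.7 -0. ]
turn 0.005 shift cm [ 0.12 -0.19  0.11]
```

Request:
move_arm(
  rows="0.1 -0.18 0.1 0;0 0 0 0;0 0 0 0;0 0 0 0;0 0 0 0;0 0 0 0;0 0 0 0;0 0 0 0",
  hand=1,
)

```text
clock: 24.8
position: [650.3, -5.0, 90.4]
tcp_rot: [0.0, -0.003, 1.0, -0.0]
contact_force: [-1.8, -0.0, 4.5]
finger_gap: 36.7
```

Request:
move_arm(
  rows="0 0 -0.5 0;0 0 -1.5 0;0 0 -2.5 0;0 0 -2.5 0;0 0 -2 0;0 0 -1 0;0 0 0 0;0 0 0 0",
)

```text
clock: 25.8
position: [649.2, -5.0, 188.9]
tcp_rot: [-0.001, -0.003, 1.0, -0.0]
contact_force: [0.8, -0.2, -0.8]
finger_gap: 37.2
```

```bash
python3 go.py 578 294 190 -0.03
```

```text
t 25.8 pos [649.2  -5.  188.9] th 0.005 tilt 0.1 gap 37.2 F [ 0.8 -0.2 -0.8]
turn 0.035 shift cm [ 8.01 29.67 -0.11]
```

Request:
move_arm(
  rows="0 0 0 0.035;0.7 2 0 0;1.2 4 0 0;1.3 5 0 0;1.3 5 0 0;1.3 5 0 0;1.2 4.5 0 0;0.8 3 0 0;0.2 1.2 0 0;0 0 0 0;0 0 0 0",
)

```text
clock: 27.18
position: [579.4, 292.2, 189.7]
tcp_rot: [0.0, 0.016, 1.0, -0.001]
contact_force: [-0.2, -1.2, -0.5]
finger_gap: 36.9
```

```bash
python3 w.py w10; python3 go.py 578 294 96.5 -0.03
```

```text
27.175 [579.4 292.2 189.7] cam [505. 295. 259.] fwd [ 0.29 -0.01 -0.96]
t 27.23 pos [579.6 292.  189.7] th -0.033 tilt 0.08 gap 36.6 F [ 0.6 -0.9 -0.7]
turn -0.003 shift cm [0.16 0.2  9.32]
```

View pics/w10.png

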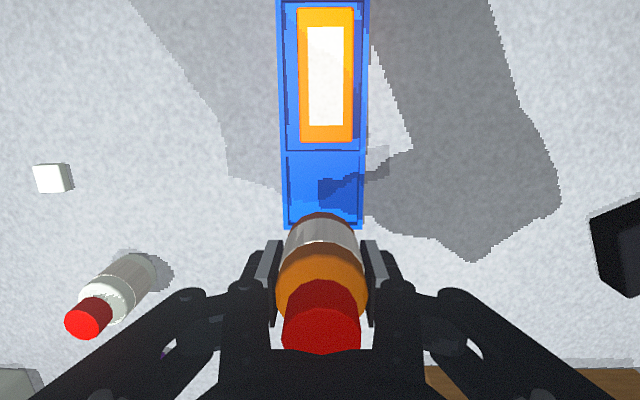

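The amber bottle is gripped upright (320,280), with the empty square pocket at (325,190), in line. Descending.

Request:
move_arm(
  rows="0.12 0.15 1 0;0 0 2 0;0 0 2 0;0 0 2 0;0 0 1.2 0;0 0 0.7 0;0 0 0.3 0;0 0 0 0;0 0 0 0",
)

```text
clock: 28.35
position: [578.1, 296.1, 98.6]
tcp_rot: [0.001, 0.015, 1.0, 0.0]
contact_force: [0.7, -0.3, 0.1]
finger_gap: 36.7
```

Request:
move_arm(
  rows="0 0 0.1 0;0 0 0.1 0;0 0 0 0;0 0 0 0",
)

```text
clock: 28.85
position: [577.6, 295.9, 95.9]
tcp_rot: [-0.0, 0.015, 1.0, 0.0]
contact_force: [-0.3, -0.3, -1.4]
finger_gap: 36.9
```

Request:
move_arm(
  rows="0 -0.2 0.1 0;0 0 0.1 0;0 0 0 0;0 0 0 0",
)

```text
clock: 29.35
position: [577.5, 293.9, 93.9]
tcp_rot: [-0.0, 0.015, 1.0, 0.0]
contact_force: [-0.4, 0.2, -0.1]
finger_gap: 36.8
```

Request:
move_arm(
  rows="0 0 0.05 0;0 0 0.05 0;0 0 0 0;0 0 0 0",
)

```text
clock: 29.85
position: [577.6, 294.0, 93.4]
tcp_rot: [0.0, 0.015, 1.0, 0.0]
contact_force: [-2.4, -0.5, 5.5]
finger_gap: 37.2
```

Request:
move_arm(
  rows="0 0 0 0;0 0 0 0;0 0 0 0;0 0 0 0;0 0 -0.5 0;0 0 -1.5 0;0 0 -3 0;0 0 -4 0;0 0 -4 0;0 0 0 0;0 0 0 0",
  hand=-1,
)

```text
clock: 31.22
position: [577.5, 293.8, 223.5]
tcp_rot: [0.0, 0.015, 1.0, 0.0]
contact_force: [-0.2, -0.4, 0.2]
finger_gap: 85.4
```

```bash
python3 w.py w11; python3 go.py 652.4 116.8 225 0;  python3 - <<'E'
from fit import *; import pickle
st,s=pickle.load(open('w11.pkl','rb'));  m=mask(s,HUE['red'],(322,205),60,110,40)
print(m.sum(),fit('cap',[(s,st,m)],(578,294,0,3)), atz(s,(0,0),0,st)[:1])
E
```

```text
31.225 [577.5 293.8 223.5] cam [503. 296. 293.] fwd [ 0.29 -0.01 -0.96]
t 31.27 pos [577.  293.5 222.5] th -0.03 tilt 0.07 gap 85.6 F [0.1 0.3 0. ]
turn -0.03 shift cm [ -7.54 -17.67  -0.25]
1175 (array([ 5.81489608e+02,  2.94125944e+02,  4.77484710e-01, -8.19168720e+00]), np.float64(0.028480288015062274)) [409.50248311]
```

Request:
move_arm(
  rows="0 0 0 -0.03;-0.5 -1.5 0 0;-1.4 -3 0 0;-1.8 -4.2 0 0;-1.8 -4.2 0 0;-1.4 -3 0 0;-0.6 -1.8 0 0;0 0 0 0;0 0 0 0",
)

```text
clock: 32.4
position: [651.8, 118.9, 222.7]
tcp_rot: [-0.0, -0.001, 1.0, 0.001]
contact_force: [0.6, 1.1, -1.0]
finger_gap: 85.8
```

```bash
python3 w.py w12;  python3 - <<'E'
from fit import *; import pickle
st,s=pickle.load(open('w12.pkl','rb'));  m=mask(s,HUE['red'],(322,205),50,110,40)
print(m.sum(),fit('cap',[(s,st,m)],(652,117,0,0),free=False))
E
python3 go.py 652.4 116.8 91 0
```

```text
32.4 [651.8 118.9 222.7] cam [577. 119. 292.] fwd [ 0.29  0.   -0.96]
1150 (array([ 6.52208585e+02,  1.17228959e+02, -2.35788948e-02,  3.19434628e+00]), np.float64(0.09928192413190078))
t 32.45 pos [651.8 119.4 222.8] th 0.003 tilt 0.09 gap 85.4 F [ 0.2 -0.3  0.2]
turn 0.003 shift cm [-0.06 -0.26 13.18]
```

Request:
move_arm(
  rows="0 -0.22 0 0;0 0 0 0;0 0 2 0;0 0 3 0;0 0 3.5 0;0 0 3 0;0 0 1.2 0;0 0 0.5 0;0 0 0 0;0 0 0 0",
)

```text
clock: 33.7
position: [653.5, 114.8, 92.2]
tcp_rot: [0.001, -0.0, 1.0, 0.0]
contact_force: [-1.0, 0.2, -0.2]
finger_gap: 85.6
```

```bash
python3 go.py 652.3 117 91 0
```

```text
t 33.7 pos [653.5 114.8  92.2] th 0.0 tilt 0.13 gap 85.6 F [-1.   0.2 -0.2]
turn 0.0 shift cm [0.12 0.22 0.12]
```

Request:
move_arm(
  rows="0.1 0.2 0.1 0;0 0 0 0;0 0 0 0;0 0 0 0;0 0 0 0;0 0 0 0;0 0 0 0;0 0 0 0",
  hand=1,
)

```text
clock: 34.7
position: [651.9, 116.9, 90.4]
tcp_rot: [0.0, -0.0, 1.0, 0.0]
contact_force: [-1.2, 0.1, 5.5]
finger_gap: 38.7
```

Request:
move_arm(
  rows="0 0 -0.5 0;0 0 -1.5 0;0 0 -2.5 0;0 0 -3 0;0 0 -3 0;0 0 -2 0;0 0 0 0;0 0 0 0",
)

```text
clock: 35.7
position: [650.9, 116.5, 213.8]
tcp_rot: [-0.001, -0.0, 1.0, -0.0]
contact_force: [0.2, 0.1, -1.3]
finger_gap: 38.4
```

```bash
python3 go.py 577.5 -283 200 0.1
```

```text
t 35.7 pos [650.9 116.5 213.8] th 0.0 tilt 0.1 gap 38.4 F [ 0.2  0.1 -1.3]
turn -0.1 shift cm [ 11.29 -39.01   1.38]
```

Request:
move_arm(
  rows="0 0 0 -0.1;0.5 -2 0 0;1.2 -4 0 0;1.5 -5 0 0;1.5 -5 0 0;1.6 -5.5 0 0;1.5 -5 0 0;1.4 -5 0 0;1.2 -4 0 0;0.7 -2.5 0 0;0.2 -1 0 0;0 0 0 0",
)

```text
clock: 37.2
position: [577.4, -283.4, 214.3]
tcp_rot: [-0.001, -0.049, 0.999, 0.0]
contact_force: [0.1, -0.1, -0.2]
finger_gap: 38.7
```

```bash
python3 w.py w13; python3 go.py 577.5 -283 98 0.1
```

```text
37.2 [ 577.4 -283.4  214.3] cam [ 503. -291.  283.] fwd [ 0.29  0.03 -0.96]
t 37.25 pos [ 578.  -281.9  214.4] th 0.1 tilt 0.07 gap 39.2 F [ 0.6  0.1 -0.4]
turn -0.0 shift cm [ 0.06 -0.11 11.64]
```

View pics/w13.png

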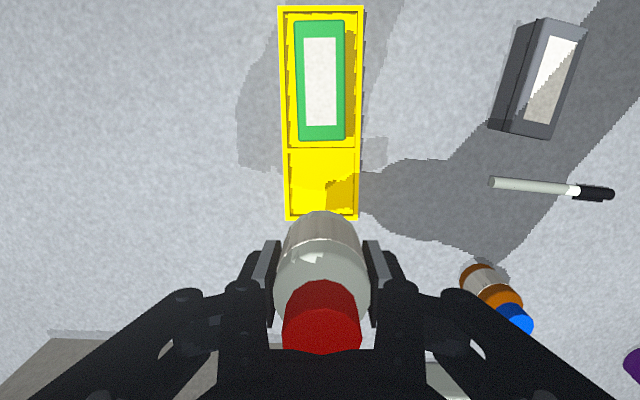

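The white bottle is gripped upright (322,270), in line with the pocket at (322,180); the green box is flat in the long pocket at (320,80). Descending.

Request:
move_arm(
  rows="0.05 -0.05 1 0;0 0 2 0;0 0 2.5 0;0 0 2.5 0;0 0 1.6 0;0 0 1 0;0 0 0.7 0;0 0 0.3 0;0 0 0 0;0 0 0 0",
)

```text
clock: 38.5
position: [578.2, -283.4, 99.6]
tcp_rot: [0.001, -0.05, 0.999, -0.0]
contact_force: [0.3, 0.2, -0.7]
finger_gap: 38.8
```

Request:
move_arm(
  rows="0 0 0.1 0;0 0 0.1 0;0 0 0 0;0 0 0 0",
)

```text
clock: 39.0
position: [577.7, -283.2, 96.8]
tcp_rot: [-0.0, -0.05, 0.999, 0.0]
contact_force: [1.1, -0.4, -0.7]
finger_gap: 39.1
```

Request:
move_arm(
  rows="0 0 0.1 0;0 0 0.1 0;0 0 0.05 0;0 0 0 0;0 0 0 0",
)

```text
clock: 39.62
position: [577.7, -283.2, 94.4]
tcp_rot: [-0.0, -0.05, 0.999, 0.0]
contact_force: [0.1, 0.7, -0.7]
finger_gap: 39.0
```

Request:
move_arm(
  rows="0 0 0.05 0;0 0 0.05 0;0 0 0.03 0;0 0 0 0;0 0 0 0",
)

```text
clock: 40.25
position: [577.7, -283.2, 93.4]
tcp_rot: [0.0, -0.05, 0.999, -0.0]
contact_force: [-1.6, 1.7, 4.4]
finger_gap: 38.7
```

Floor contact (4.4 N). Release, retreat, and move back to clear the views.

Request:
move_arm(
  rows="0 0 0 0;0 0 0 0;0 0 0 0;0 0 0 0;0 0 -0.5 0;0 0 -1.5 0;0 0 -3 0;0 0 -4 0;0 0 -4 0;0 0 -4 0;0 0 0 0;0 0 0 0",
  hand=-1,
)

```text
clock: 41.75
position: [577.5, -283.1, 263.7]
tcp_rot: [0.0, -0.05, 0.999, -0.0]
contact_force: [-0.4, -0.1, -0.1]
finger_gap: 85.6
```

Request:
move_arm(
  rows="1 2 -2 0;2 3 -2 0;2 4 -1 0;2 4 0 0;2 4 0 0;2 4 0 0;1 3 0 0;0 0 0 0;0 0 0 0",
)

```text
clock: 42.88
position: [434.2, -57.0, 312.6]
tcp_rot: [-0.0, -0.05, 0.999, -0.0]
contact_force: [-0.0, -1.1, 0.2]
finger_gap: 85.1
```

Run:
```python
from fit import *; import pickle
st=observe(); print(st['clock'],st['position'])
S={c:snapshot(c) for c in('scene','side')}; pickle.dump(S,open('s1.pkl','wb'))
a,b=S['scene']['color'],S['side']['color']
cv2.imwrite('pics/end.png',np.vstack([cv2.resize(a[80:280,120:480],(720,400))[:300],cv2.resize(b[100:400,130:520],(720,300))]))
_,S0=pickle.load(open('s0.pkl','rb'))
pk={'blue':(523,295,-.03),'yellow':(522.5,-288.9,.102)}
for n,h,t,r,g in [('amber','red','blue',14,(578,294)),('white','red','yellow',14,(577.5,-283)),('spare','blue',None,13,(662,-116))]:
    V=[]
    for c in S:
        u=proj(S[c],[g[0],g[1],70])[0]; V.append((S[c],None,mask(S[c],HUE[h],u,r)))
    x,f=fit('cap',V,(*g,0,0)); print(n,x.round(1),round(f,3),[int(v[2].sum()) for v in V])
    if t:
        X,Y,q=pk[t]; d=x[:2]-[X,Y]; print('  in tray',(np.cos(q)*d[0]+np.sin(q)*d[1]).round(1),(-np.sin(q)*d[0]+np.cos(q)*d[1]).round(1))
```

```text
42.875 [434.20804516 -57.02734838 312.56125851]Traceback (most recent call last):
  File "<stdin>", line 11, in <module>
  File "fit.py", line 10, in mask
    return (l==1+np.argmax(stt[1:,4])).astype(np.uint8)
                 ~~~~~~~~~^^^^^^^^^^^
    return _wrapfunc(a, 'argmax', axis=axis, out=out, **kwds)
    return bound(*args, **kwds)
ValueError: attempt to get argmax of an empty sequence
```

View pics/end.png

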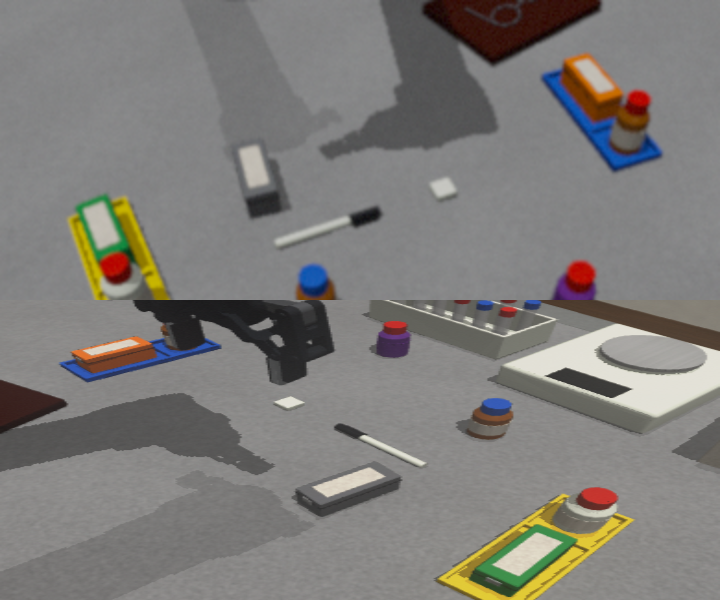

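Both kits are made up and upright; the gripper hides the amber bottle in the side view (at ~(180,330)). Raising it for one numeric check.

Request:
move_arm(
  rows="0 -1 -2 0;0 -2 -4 0;0 -3 -4 0;0 -3 -3 0;0 -2 0 0;0 0 0 0;0 0 0 0",
)

```text
clock: 43.85
position: [444.9, -164.9, 441.5]
tcp_rot: [-0.001, -0.05, 0.999, 0.001]
contact_force: [-0.0, 0.5, -1.0]
finger_gap: 85.7
```

Run:
```python
from fit import *
S={c:snapshot(c) for c in('scene','side')}
pk={'blue':(523,295,-.03),'yellow':(522.5,-288.9,.102)}
def do(n,k,h,t,r,g,z):
    V=[]
    for c in S:
        u=proj(S[c],[g[0],g[1],z])[0]
        try: V.append((S[c],None,mask(S[c],HUE[h],u,r,110 if k=='cap' else 80,40)))
        except ValueError: print(n,c,'hidden at',u.round())
    x,f=fit(k,V,(*g,0 if k=='cap' else pk[t][2],3),free=len(V)>1); print(n,x.round(2),round(f,3),[int(v[2].sum()) for v in V])
    if t:
        X,Y,q=pk[t]; d=x[:2]-[X,Y]; print('  in tray',(np.cos(q)*d[0]+np.sin(q)*d[1]).round(1),(-np.sin(q)*d[0]+np.cos(q)*d[1]).round(1))
for a in [('amber','cap','red','blue',14,(578,294),70),('white','cap','red','yellow',20,(577.5,-283),70),('spare','cap','blue',None,13,(662,-116),70),('orange','box','orange_box','blue',35,(492,296),25),('green','box','green_box','yellow',60,(492,-292),25)]: do(*a)
```

```text
amber [5.7803e+02 2.9438e+02 9.0000e-02 1.5300e+00] 0.169 [120, 151]
  in tray 55.0 1.0
white [ 5.7979e+02 -2.8167e+02  1.0000e-01  3.9000e-01] 0.175 [164, 379]
  in tray 57.7 1.4
spare [ 6.6171e+02 -1.1657e+02  1.5000e-01 -8.4000e-01] 0.179 [186, 223]
orange [ 4.9417e+02  3.0372e+02  1.0000e-02 -1.4400e+00] 0.166 [661, 835]
  in tray -29.1 7.8
green [ 4.9385e+02 -2.9176e+02  1.4000e-01  2.0100e+00] 0.194 [236, 1174]
  in tray -28.8 0.1
```

```bash
python3 -c "from bench import *; print(hand_in())"
```

```text
the job is handed in; nothing more can be done
None
```

I made up both kits and handed the job in at about 44 s of the 115 s allowed; `hand_in` gave no verdict. The blue tray holds the amber red-capped bottle and the orange box. The yellow tray holds the white bottle and the green box. Each was lowered until the tray floor pushed back with about 4–5 N, and only then released.

**Last position checks**, offset from the middle of each pocket (limit 15 mm):

| Item | Along the tray | Across the tray |
|---|---|---|
| Amber bottle | 0 mm | 1 mm |
| White bottle | 3 mm | 1.5 mm |
| Green box | 2 mm (fixed cameras), 4 mm (wrist) | under 1 mm |
| Orange box | under 1 mm (wrist), 2 mm (fixed cameras) | 1.6 mm (wrist), 8 mm (fixed cameras) |

- **Orange box disagreement:** the fixed-camera fit put it 8 mm off across the tray. I put this down to the similarly coloured amber bottle next to it spoiling the outline, and trust the wrist measurement. Both are within the limit.
- **Upright:** in the last picture the white bottle, both boxes, the blue-capped bottle and the grey box stand level in both views. The amber bottle looked upright in the scene view, but the gripper hid it in the side view. I raised the arm and remeasured only its position.
- **Left alone:** the blue-capped bottle remeasured within 1 mm of its start. The grey box was not remeasured, but I never touched it and it looks unmoved.

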